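# Set and lock a block in the drilling jig

### The arm

A 6-joint arm with a two-finger parallel gripper is mounted at the origin on a cart in front of the work surface, level with it; the furniture and walls round the work are solid. World frame = base frame: x ahead of the robot, y to its left, z up, the work surface at z = 0. Lengths are in m, angles in rad, forces in N, time in s.
With the tool pointing down it reaches from about 0.375 to 0.975 m from the base axis. Payload 3.8 kg.
Tool frame: the origin (TCP) lies at the very end of the fingers, on their centre line; the grasp point (between the pads) lies 19 mm behind it; z points along the fingers, y is the line along which they close (so a half turn about z gives the same grasp; the last joint's range is limited). The gripper opens to 88 mm and grips with 3 to 60 N. Pads are 18 mm wide; open, the fingers measure 123 mm over their backs; the gripper's body (75 mm by 187 mm) begins 45 mm behind the grasp point.
Start: joints at [-1.175, 0.264, 1.604, -0, 1.274, -0.037], TCP at [0.283, -0.613, 0.239] pointing down, gripper open.
Joint ranges: [-2.63, 2.63], [-0.94, 2.18], [0.31, 2.57], [-1.31, 4.45], [0, 2.66], [-2.55, 2.55]. Speed limits (rad/s): [2.57, 2.57, 3.14, 3.14, 3.14, 3.14].

### API

Orientations are given as a unit quaternion [w, x, y, z].
In Python, from plant import robot gives the robot as it stands.
- The arm moves only by the tool send_path, called after ">>>" as name(argument=value, ...) on one line, values as JSON. Schema: {"type":"object","properties":{"moves":{"type":"object","properties":{"motion":{"type":"array","items":{"type":"array","items":{"type":"number"},"minItems":6,"maxItems":6},"minItems":1,"maxItems":8}},"additionalProperties":false,"required":["motion"]},"aperture":{"type":"number"},"only":{"type":"string"},"quiet":{"type":"boolean"},"lines":{"type":"string"}},"required":["moves"],"additionalProperties":false}. moves is an object whose key "motion" holds a list of rows, 1 to 8 of them, each of 6 numbers: dx, dy, dz in units of 20 mm, then a rotation vector rx, ry, rz in units of 0.2 rad; each row is the pose to reach, as a shift and turn from the pose commanded when the call began, along the tool's axes at that moment; what a row does not reach only later rows make up. A row lasts 1/12 s, in which the tool goes at most 0.0417 m and 0.125 rad, less where a joint would pass 70% of its speed; a pose out of reach is approached as far as the arm can. aperture is the opening from 0.0 (shut) to 1.0 (fully open), set as the call begins (left out keeps the last). The fingers move at their own pace and stop on an object; the grip force is fixed at half the most. Time passes only in rows, so rows that do not move let the fingers close. The tool returns the time, the measured TCP pose, the force, the opening and the grip force at its end. only (a regular expression) keeps the lines of the reply that match it, lines (a string "A,B") keeps lines A to B, and quiet returns only ok. Input that does not fit is refused with a message, and nothing moves.
- robot.read_state(): the state, without advancing time (a new reading comes with each control period).
- robot.capture(name): name is "scene" or "top" or "wrist"; returns the picture (420x560x3 uint8, blue, green, red); there is no depth.
- robot.camera_params(name): a dict with "intrinsics" (3x3 intrinsics, pixels), "eye" and "orientation" of the camera in the world; the wrist camera has in their place "tool_from_camera" (4x4, takes a point from camera to tool coordinates, whose origin is the TCP and whose axes are the flange's). Camera axes: x right, y up, looking along -z (the intrinsics and any distortion apply to the point x, -y, -z); pixel columns grow to the right and rows downward; lengths in m; the calibration is good to about 2 mm. A picture is of the moment at which its call begins: read the wrist's pose just before it. camera_params takes no time and is no camera call.
- robot.close_job(): hands the job in; it is judged then, once.
The state is a dict: "time_s": time; "joint_positions": joint angles; "joint_velocities": joint speeds; "joint_efforts": joint torques, N m; "ee_pos": TCP position; "tcp_rot": TCP orientation; "ft_force": force on the tool from outside, world axes, zero at the start; "wrist_torque": the same for the moment, N m; "grip_width": opening from 0.0 (shut) to 1.0 (fully open); "grasp_force": force on a finger pad.
Only numpy, scipy, OpenCV 4.12 (cv2) and the standard library are available. Lean on these libraries where they do the work, as an engineer would, in place of code of your own. Each camera call takes 0.05 s, during which the arm holds its last target. There are 200 camera calls.

### The job

Set the brown wooden block up for drilling in the jig, using nothing but pushes of a fingertip: tip the blue flip stop over so that it hangs down in front of the fence, slide the block along the fence until its end is up against the stop, and then swing the red cam lever round (clockwise seen from above) until the cam holds the block tight against the fence. Do not pick up or lift anything, and leave the tape measure, the pencil and the screwdriver where they lie.

Things in the scene. Friction and masses are not known exactly. Their poses are not given: they have to be found in the camera images.
- jig: Drilling jig fixed to the bench. Origin: on the bench top; x runs along the fence towards the flip stop, y from the work to the fence, z up. Plywood base 18 mm thick (x -140 to 130, y -155 to 45 mm). Pale fence: working face y = 0, 30 mm thick, top z 57 mm. Block home: end on the stop face x = 70, side on the fence, so its centre at x 25, y -30 mm.
- drill_bush (a point): Top of the steel drill bush, 73 mm above the bench, over the middle of the block's final place; it sits on a fixed aluminium plate reaching out from the fence (jig x 7 to 43, y 29 to -45 mm, underside z 57 mm), under which the block slides with 5 mm to spare. The aluminium bracket of the flip stop spans jig x 83 to 100, y -36 to 30 mm, top z 89 mm.
- block: Brown wooden block, 60 x 90 x 34 mm, loose, lying flat on the jig's base between fence and cam, short of the stop. Origin: centre of its underside; its y axis is its long axis (90 mm, along the fence), x across it (60 mm), z up. It slides easily.
- flip_stop (a joint): Hinge of the blue flip stop, rad. 0: hanging straight down in front of the fence (end stop). It starts flipped back at about 3.4, leaning a little past upright (3.14) towards the back of the fence. The hinge is light: pushed from behind past upright, towards jig -y, it falls over by itself to 0 in about a second if nothing is in its way. Hinge pin along jig x at y -20, z 72 mm.
- stop_foot (a point): Centre of the blue stop's foot (10 mm thick along jig x, 43 mm wide, 23 mm high), 37 mm from the hinge pin, at jig x 75 mm; the foot's outer edge is 49 mm from the pin. At the start the foot stands about 107 mm above the bench, above the bracket; hanging it is about 35 mm above the bench.
- cam_lever (a joint): Angle of the red cam lever, rad. 0: open, lever along jig direction (0.5, -0.87), away from the fence; grows clockwise from above to 1.85 (end stop, direction (-0.97, -0.26)). The cam meets a block lying on the fence at about 1.5 and presses harder the further it turns; from about 1.6 it holds firmly. It stays where left; its grip needs 1 to 2 N, some 5 to 15 N when clamping.
- cam_pivot (a point): Axis of the cam and lever (upright), at jig x 20, y -92 mm, at the height of the lever's centre line, 32 mm above the bench.
- lever_grip (a point): Middle of the lever's red grip, 94 mm from the pivot, 32 mm above the bench. The grip is a round bar 19 mm thick, 71 mm long, lying level along the lever.
- cam_centre (a point): Centre of the cam, a dark wooden disc of radius 26 mm, 20 mm thick, fixed to the lever 7 mm off the pivot axis; turning the lever brings its edge against the block's side.
- tape_measure: Yellow and black tape measure, 36 x 80 x 66 mm, standing loose beside the jig on the fence side. Leave it alone.
- red_pencil: Red pencil, 142 mm long, 7 mm thick, loose beside the jig on the fence side. Leave it alone.
- screwdriver: Screwdriver with red handle, 210 mm long, 28 mm thick, loose beside the jig on the lever side. Leave it alone.

How it is judged:
By the outcome, as a careful person would: the job done as asked, in the order asked, and still so for the second after the job is handed in, with the robot touching nothing.
It also fails if it takes over 58 s, if anything falls off the work surface, if the arm or the gripper's body presses on something with over 40 N, if the wrist force passes 120 N, or if a joint passes its speed limit or range.

## Working session

There is one attempt and no reset: what is moved stays moved. The work goes in short steps, Python scripts to look and compute and a tool call to move; the robot and the scene stay as the last step left them, time stands still between calls to the robot, and variables do not carry over. Pictures are saved under pics/ and viewed, at most 10 in all, crops included, and the job is handed in when it is done.

```bash
ls; mkdir -p pics; python3 - <<'E'
from plant import robot
import cv2
for n in ("scene","top"):
    cv2.imwrite(f"pics/{n}0.png",robot.capture(n)); print(n,robot.camera_params(n))
print(robot.camera_params("wrist"));print(robot.read_state())
E
```

```text
pics
plant.py
scene {'intrinsics': array([[452.26743186,   0.        , 278.25442207],
       [  0.        , 452.26743186, 213.13026908],
       [  0.        ,   0.        ,   1.        ]]), 'eye': array([0.05907562, 0.54959816, 0.71841534]), 'orientation': array([-0.32534117, -0.15944706,  0.38837536,  0.84728646])}
top {'intrinsics': array([[481.13424006,   0.        , 288.52495118],
       [  0.        , 481.13424006, 213.45925964],
       [  0.        ,   0.        ,   1.        ]]), 'eye': array([0.47782358, 0.00898838, 1.1005202 ]), 'orientation': array([-0.70043785, -0.03424418,  0.04232655,  0.71163377])}
{'intrinsics': array([[306.82732057,   0.        , 277.01190744],
       [  0.        , 306.82732057, 213.53077947],
       [  0.        ,   0.        ,   1.        ]]), 'tool_from_camera': array([[ 2.98334983e-04,  9.47881678e-01,  3.18622403e-01,
         8.27329317e-02],
       [ 9.99999665e-01, -3.97795604e-05, -8.17985691e-04,
         1.13683392e-03],
       [-7.62678990e-04,  3.18622540e-01, -9.47881372e-01,
        -1.44560715e-01],
       [ 0.00000000e+00,  0.00000000e+00,  0.00000000e+00,
         1.00000000e+00]])}
{'time_s': 0.1, 'joint_positions': array([-1.17491946e+00,  2.64683512e-01,  1.60523442e+00, -7.10412912e-06,
        1.27371665e+00, -3.68796321e-02]), 'joint_velocities': array([-0.00143943, -0.00135994, -0.00502821, -0.00059818, -0.00076257,
       -0.00194922]), 'joint_efforts': array([ 2.07318791e-06, -5.03618789e+01, -3.58072793e+01,  7.31143565e-02,
        2.33010255e-02, -6.59649368e-05]), 'ee_pos': array([ 0.28283657, -0.61217146,  0.23751031]), 'tcp_rot': array([-1.00395359e-03,  9.76680687e-01,  2.14694651e-01, -1.85619827e-04]), 'ft_force': array([-0.34146334,  0.5821456 ,  0.53592278]), 'wrist_torque': array([-0.01387364,  0.00804849, -0.00491947]), 'grasp_force': 0.0, 'grip_width': 1.0017131076854489}
```
View pics/scene0.png

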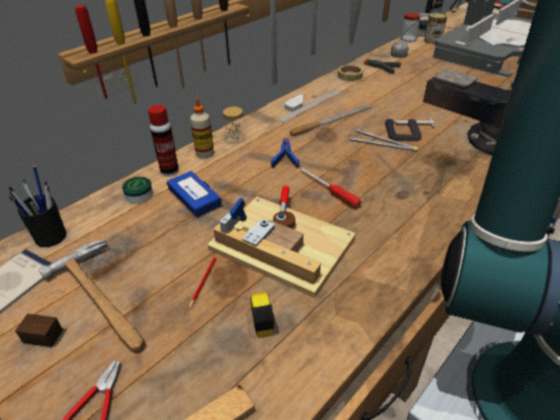

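View pics/top0.png

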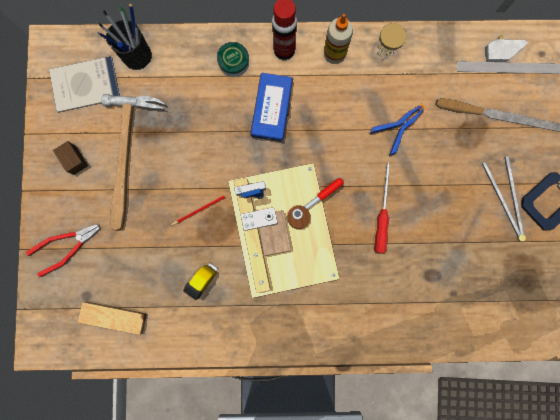

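The scene view shows the jig around (285,240), with the flip stop at (233,212) and the lever at (284,195). In the top view the jig's base corners are near (229,179), (314,164), (339,280) and (252,297). The tape is at (200,281), the pencil at (198,210) and the screwdriver at (384,215). I'll enlarge both.

```bash
python3 - <<'E'
import cv2
a=cv2.imread("pics/top0.png")[155:303,220:350]; cv2.imwrite("pics/topc.png",cv2.resize(a,None,fx=4,fy=4,interpolation=cv2.INTER_CUBIC))
a=cv2.imread("pics/scene0.png")[180:295,200:365]; cv2.imwrite("pics/scenec.png",cv2.resize(a,None,fx=4.8,fy=4.8,interpolation=cv2.INTER_CUBIC))
E
```

View pics/topc.png

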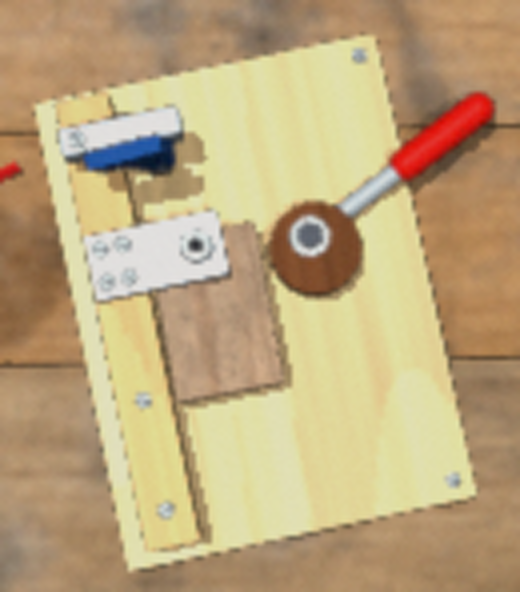

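View pics/scenec.png

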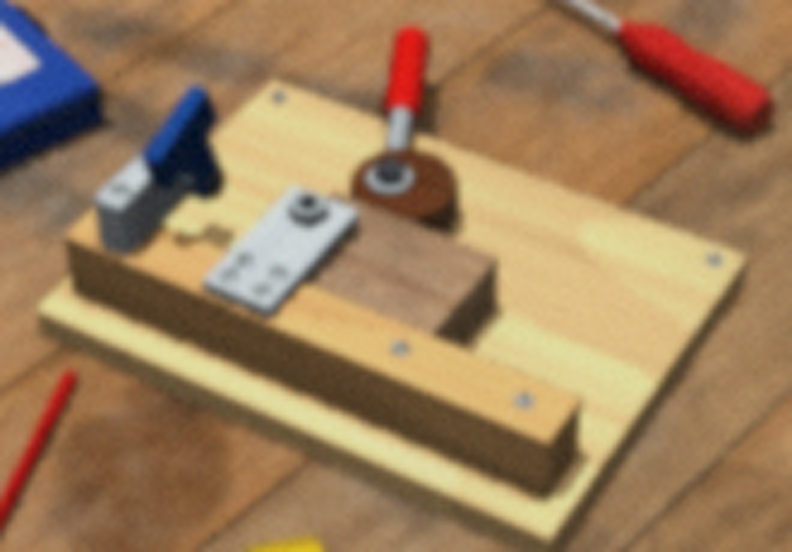

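The crops show the base corners (top crop) at (35,103), (375,36), (476,493) and (130,571). The bush is at (196,246) and the pivot at (311,236). The grip runs from (402,167) to (485,103), and the block's back top edge from (182,402) to (290,382). In the scene crop, the base's far corners are at (278,80) and (745,258), the bush is at (308,205), the pivot at (389,176), and the block's back top edge runs from (435,335) to (497,262). Next I'll fit the jig pose from both views.

```bash
cat > h.py <<'E'
import numpy as np
from scipy.optimize import least_squares
from scipy.spatial.transform import Rotation as R
from plant import robot
def rot(q): return R.from_quat(np.r_[q[1:],q[0]])
C={n:robot.camera_params(n) for n in("scene","top")}
def proj(n,P):
    c=C[n]; p=rot(c["orientation"]).inv().apply(np.atleast_2d(P)-c["eye"])*[1,-1,-1]
    q=p@c["intrinsics"].T; return q[:,:2]/q[:,2:]
T=lambda l:np.array(l,float)/4+[220,155]
S=lambda l:np.array(l,float)/4.8+[200,180]
def tri(pt,ps,x0=(.5,0,.05)):
    r=least_squares(lambda x:np.r_[proj("top",x)[0]-pt,proj("scene",x)[0]-ps],x0); return r.x,abs(r.fun).max()
E
python3 - <<'E'
from h import *
J=np.array([[130,45,18],[130,-155,18],[-140,-155,18],[-140,45,18],[20,-92,48]])/1e3
t=T([[35,103],[375,36],[476,493],[130,571]])
s=S([[40,305],[278,80],[745,258],[555,525]])
f=lambda x:R.from_rotvec([0,0,x[3]]).apply(J[:4])+x[:3]
r=least_squares(lambda x:np.r_[(proj("top",f(x))-t).ravel(),(proj("scene",f(x))-s).ravel()],[.45,0,0,.2],loss="soft_l1")
x=r.x;print("jig",x.round(4),np.round(r.fun,1))
inv=lambda p:R.from_rotvec([0,0,-x[3]]).apply(p-x[:3])*1e3
for n,a,b in [("bush",[196,246],[308,205]),("pivot",[311,236],[389,176]),("blkbackcam",[290,382],[497,262]),("blkbackfence",[182,402],[435,335]),("griptip",[485,103],[411,38]),("fencebackend",[146,548],[545,440]),("bracketcorner",[183,121],[163,133]),("tape",[0,0],[0,0])][:-1]:
    p,e=tri(T([a])[0],S([b])[0]); print(n,p.round(4),"jig",inv(p).round(1),round(e,2))
for u,v in [(225,197),(172,223),(388,165),(380,250),(200,262),(216,265),(186,292),(205,298)]:
    r=least_squares(lambda p:proj("top",[*p,.005])[0]-[u,v],[.5,0]); print((u,v),r.x.round(3),inv(np.r_[r.x,.005]).round(0))
E
```

```text
jig [ 0.5539  0.0615 -0.0026  0.193 ] [ 0.1  0.   0.6 -0.9  1.1  0.8 -0.   0.2 -0.7  0.7 -0.8 -0.5  1.  -0.6
 -0.7  3. ]
bush [0.5838 0.0384 0.0703] jig [ 24.9 -28.5  72.9] 0.02
pivot [ 0.5915 -0.0243  0.0425] jig [ 20.4 -91.4  45.1] 0.12
blkbackcam [ 0.5118 -0.0106  0.0453] jig [-55.2 -62.8  47.8] 0.55
blkbackfence [0.5004 0.0473 0.0497] jig [-55.2  -3.7  52.3] 0.21
griptip [ 0.6668 -0.1243  0.0302] jig [  75.1 -204.    32.8] 0.13
fencebackend [0.4228 0.0674 0.0558] jig [-127.6   30.9   58.3] 0.12
bracketcorner [0.6558 0.049  0.0787] jig [ 97.6 -31.8  81.2] 3.33
(225, 197) [0.637 0.141] [97. 62.  8.]
(172, 223) [0.579 0.261] [ 63. 191.   8.]
(388, 165) [ 0.706 -0.237] [  92. -323.    8.]
(380, 250) [ 0.51  -0.211] [ -95. -259.    8.]
(200, 262) [0.49  0.197] [-37. 146.   8.]
(216, 265) [0.482 0.161] [-51. 112.   8.]
(186, 292) [0.423 0.229] [-96. 189.   8.]
(205, 298) [0.409 0.186] [-118.  150.    8.]
```

```bash
cat >> h.py <<'E'
J0=np.array([.5544,.0612,0]);YAW=.193
RJ=R.from_rotvec([0,0,YAW])
def jig(p): return (RJ.inv().apply(p-J0)*1e3).round(1)
def go(*targets):
    s=robot.read_state(); q=rot(s["tcp_rot"]); w=RJ*R.from_matrix(np.diag([1.,-1,-1]))
    print("t",round(s["time_s"],2),"tcp jig",jig(s["ee_pos"]),"F jig",RJ.inv().apply(s["ft_force"]).round(1),"rot",(q.inv()*w).as_rotvec().round(3))
    for t in targets: print(t,"->",q.inv().apply(RJ.apply(np.array(t)/1e3)+J0-s["ee_pos"]).round(4))
E
python3 -c "
from h import *
go((75,55,180))"
```

```text
t 0.1 tcp jig [-395.7 -608.8  237.5] F jig [-0.2  0.6  0.5] rot [-0.002  0.     0.24 ]
(75, 55, 180) -> [ 0.6148 -0.5329  0.0586]
```

Units first: shifts go in units of 20 mm and turns go in units of 0.2 rad. So 0.61 m is 30.5, -0.53 m is -26.5, 0.24 rad is 1.2.

>>> send_path(moves={"motion":[[5, -4.5, 0, 0, 0, 0.6], [30.5, -26.5, 2.5, 0, 0, 1.2], [30.5, -26.5, 2.5, 0, 0, 1.2], [30.5, -26.5, 2.5, 0, 0, 1.2], [30.5, -26.5, 2.5, 0, 0, 1.2], [30.5, -26.5, 2.5, 0, 0, 1.2], [30.5, -26.5, 2.5, 0, 0, 1.2], [30.5, -26.5, 2.5, 0, 0, 1.2]]}, aperture=0)

```text
time_s: 0.77
ee_pos: [0.4192, -0.307, 0.2192]
tcp_rot: [-0.0, 0.995, 0.096, -0.0]
ft_force: [0.7, 0.2, -0.7]
grip_width: 0.418
grasp_force: 0.0
```

```bash
python3 -c "
from h import *
go((75,55,180))"
```

```text
t 0.77 tcp jig [-203.3 -335.5  219.2] F jig [ 0.7  0.  -0.7] rot [-0.     0.    -0.001]
(75, 55, 180) -> [ 0.278  -0.3906  0.0393]
```

>>> send_path(moves={"motion":[[14, -19.5, 0, 0, 0, 0], [14, -19.5, 0, 0, 0, 0], [14, -19.5, 0, 0, 0, 0], [14, -19.5, 0, 0, 0, 0], [14, -19.5, 0, 0, 0, 0], [14, -19.5, 0, 0, 0, 0], [14, -19.5, 0, 0, 0, 0], [14, -19.5, 0, 0, 0, 0]]}, aperture=0, quiet=true)

```text
ok
```

```bash
python3 -c "
from h import *
go((75,55,180))"
```

```text
t 1.43 tcp jig [ -8.8 -64.7 219.4] F jig [ 0.3  0.1 -0.7] rot [-0.  0. -0.]
(75, 55, 180) -> [ 0.0838 -0.1197  0.0393]
```

>>> send_path(moves={"motion":[[4.15, -6, 0, 0, 0, 0], [4.15, -6, 0, 0, 0, 0], [4.15, -6, 0, 0, 0, 0], [4.15, -6, 1, 0, 0, 0], [4.15, -6, 2, 0, 0, 0], [4.15, -6, 2, 0, 0, 0]]}, aperture=0)

```text
time_s: 1.93
ee_pos: [0.6136, 0.1288, 0.1744]
tcp_rot: [0.0, 0.995, 0.098, -0.004]
ft_force: [-1.0, -0.7, -0.2]
grip_width: 0.004
grasp_force: 0.0
```

```bash
python3 -c "
from h import *
import cv2
go((75,55,102)); cv2.imwrite('pics/s1.png',cv2.resize(robot.capture('scene')[120:300,120:390],None,fx=2.9,fy=2.9,interpolation=2))"
```

```text
t 1.93 tcp jig [ 71.1  55.  174.4] F jig [-1.1 -0.5 -0.2] rot [-0.     0.009  0.003]
(75, 55, 102) -> [0.0046 0.     0.0724]
```

View pics/s1.png

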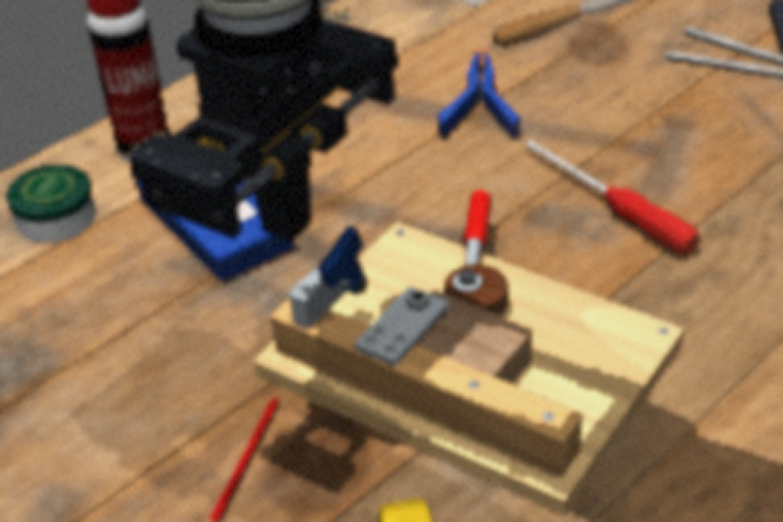

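The shut fingertip is at about (290,235) in the crop, above and behind the still-flipped-back stop at (345,260). I'll lower it behind the stop next.

>>> send_path(moves={"motion":[[0, 0, 1.5, 0, 0, 0], [0, 0, 3.3, 0, 0, 0], [0, 0, 3.3, 0, 0, 0], [0, 0, 3.3, 0, 0, 0], [0, 0, 3.3, 0, 0, 0]]}, aperture=0)

```text
time_s: 2.4
ee_pos: [0.6175, 0.127, 0.1157]
tcp_rot: [-0.0, 0.995, 0.096, 0.001]
ft_force: [-0.3, 0.6, -0.3]
grip_width: 0.006
grasp_force: 0.0
```

```bash
python3 -c "
from h import *
go((75,55,102),(75,14,102))"
```

```text
t 2.4 tcp jig [ 74.5  52.5 115.7] F jig [-0.2  0.7 -0.3] rot [ 0.    -0.002 -0.001]
(75, 55, 102) -> [ 0.0005 -0.0025  0.0137]
(75, 14, 102) -> [0.0005 0.0385 0.0137]
```

>>> send_path(moves={"motion":[[0, 0, 0.7, 0, 0, 0], [0, 0.3, 0.7, 0, 0, 0], [0, 0.6, 0.7, 0, 0, 0], [0, 0.9, 0.7, 0, 0, 0], [0, 1.2, 0.7, 0, 0, 0], [0, 1.5, 0.7, 0, 0, 0], [0, 1.75, 0.7, 0, 0, 0], [0, 2, 0.7, 0, 0, 0]]}, aperture=0)

```text
time_s: 3.07
ee_pos: [0.6245, 0.0875, 0.0999]
tcp_rot: [0.0, 0.995, 0.096, 0.0]
ft_force: [-0.5, 0.0, 0.6]
grip_width: 0.004
grasp_force: 0.1
```

```bash
python3 -c "
from h import *
import cv2
go((75,14,102)); cv2.imwrite('pics/s2.png',cv2.resize(robot.capture('scene')[160:300,180:370],None,fx=4,fy=4,interpolation=2))"
```

```text
t 3.07 tcp jig [73.8 12.4 99.9] F jig [-0.4  0.1  0.6] rot [ 0.    -0.    -0.001]
(75, 14, 102) -> [ 0.0012 -0.0016 -0.0021]
```

View pics/s2.png

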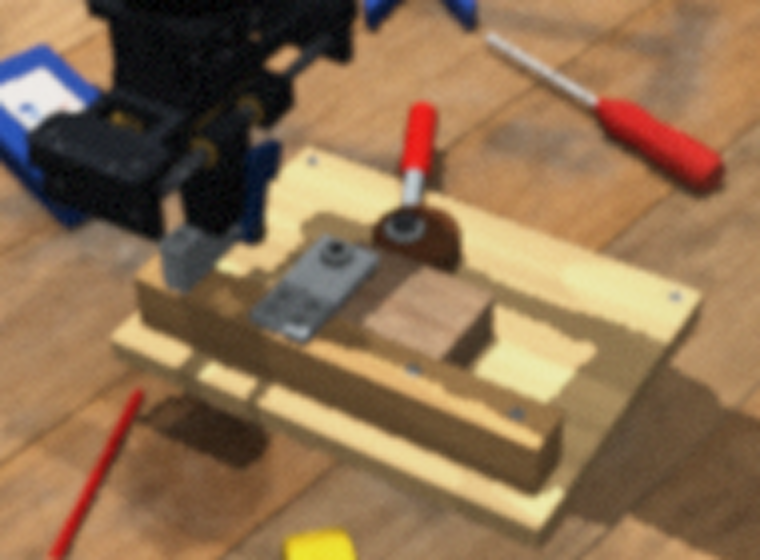

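The stop (260,190 in the crop) is about upright with the finger behind it. I'll push a little further, then move back and up.

In the tool's units: -0.1 m is -5, -0.07 m is -3.5.

>>> send_path(moves={"motion":[[0, 0.25, 0, 0, 0, 0], [0, 0.5, 0, 0, 0, 0], [0, 0.5, 0, 0, 0, 0], [0, -1, 0, 0, 0, 0], [0, -1, -1.5, 0, 0, 0], [-1.5, -1, -3, 0, 0, 0], [-3.5, -1, -3, 0, 0, 0], [-5, -1, -3, 0, 0, 0]]}, aperture=0)

```text
time_s: 3.78
ee_pos: [0.5222, 0.089, 0.162]
tcp_rot: [-0.0, 0.995, 0.097, 0.002]
ft_force: [-0.4, -0.5, -0.6]
grip_width: 0.002
grasp_force: 0.0
```

```bash
python3 -c "
from h import *
go((-90,-33,140))"
```

```text
t 3.78 tcp jig [-26.3  33.5 162. ] F jig [-0.5 -0.4 -0.6] rot [ 0.    -0.004  0.001]
(-90, -33, 140) -> [-0.0638  0.0664  0.0218]
```

In the tool's units: 0.065 m is 3.25, -0.06 m is -3.

>>> send_path(moves={"motion":[[-1.5, 1.5, 0, 0, 0, 0], [-3, 3.25, 0, 0, 0, 0], [-3, 3.25, 1, 0, 0, 0], [-3, 3.25, 1, 0, 0, 0], [-3, 3.25, 1, 0, 0, 0], [-3, 3.25, 1, 0, 0, 0], [-3, 3.25, 1, 0, 0, 0]]}, aperture=0)

```text
time_s: 4.37
ee_pos: [0.4771, 0.0142, 0.1406]
tcp_rot: [-0.0, 0.995, 0.097, 0.001]
ft_force: [1.2, -0.4, -0.3]
grip_width: 0.008
grasp_force: 0.0
```

```bash
python3 -c "
from h import *
import cv2
go((-90,-33,36)); cv2.imwrite('pics/s3.png',cv2.resize(robot.capture('scene')[160:300,180:370],None,fx=4,fy=4,interpolation=2))"
```

```text
t 4.37 tcp jig [-84.9 -31.2 140.6] F jig [ 1.1 -0.6 -0.3] rot [-0.    -0.001  0.001]
(-90, -33, 36) -> [-0.0053  0.0017  0.1045]
```

View pics/s3.png

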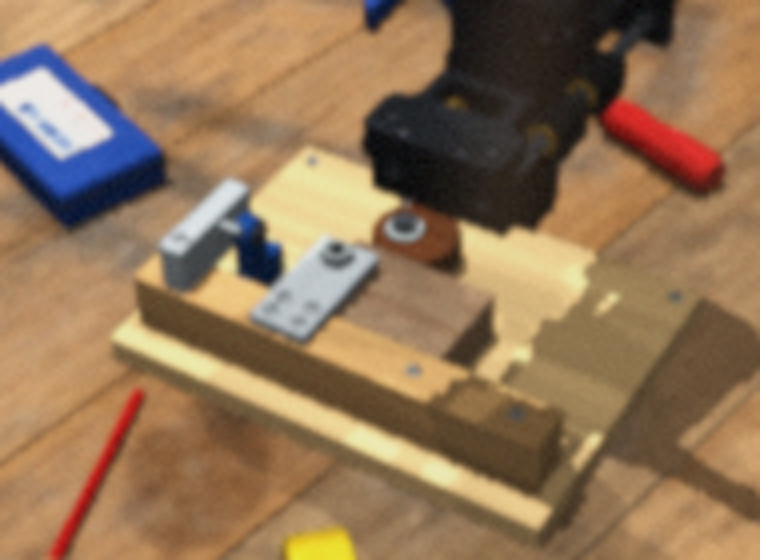

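The stop now hangs down in front of the fence (258,250), and the block's back end is still at (470,320). Next I'll lower the finger behind the block.

>>> send_path(moves={"motion":[[-0.25, 0.1, 1.5, 0, 0, 0], [-0.25, 0.1, 3.5, 0, 0, 0], [-0.25, 0.1, 5, 0, 0, 0], [-0.25, 0.1, 5.25, 0, 0, 0], [-0.25, 0.1, 5.25, 0, 0, 0], [-0.25, 0.1, 5.25, 0, 0, 0]]}, aperture=0)

```text
time_s: 4.92
ee_pos: [0.4725, 0.0109, 0.0357]
tcp_rot: [0.0, 0.995, 0.097, 0.0]
ft_force: [0.2, 0.2, 0.5]
grip_width: 0.004
grasp_force: 0.0
```

```bash
python3 -c "
from h import *
go((-64,-33,36),(-29,-33,36))"
```

```text
t 4.92 tcp jig [-90.1 -33.6  35.7] F jig [0.2 0.2 0.5] rot [ 0.    -0.001  0.001]
(-64, -33, 36) -> [ 0.0261 -0.0006 -0.0003]
(-29, -33, 36) -> [ 0.0611 -0.0006 -0.0003]
```

In the tool's units: 0.051 m is 2.55, 0.047 m is 2.35.

>>> send_path(moves={"motion":[[0.6, 0, 0, 0, 0, 0], [1.1, 0, 0, 0, 0, 0], [1.35, 0, 0, 0, 0, 0], [1.6, 0, 0, 0, 0, 0], [1.85, 0, 0, 0, 0, 0], [2.1, 0, 0, 0, 0, 0], [2.35, 0, 0, 0, 0, 0], [2.55, 0, 0, 0, 0, 0]]}, aperture=0)

```text
time_s: 5.58
ee_pos: [0.5217, 0.0204, 0.0347]
tcp_rot: [-0.0, 0.995, 0.096, -0.0]
ft_force: [-1.1, 0.2, 1.0]
grip_width: 0.003
grasp_force: 0.5
```

```bash
python3 -c "
from h import *
go((-29,-33,36))"
```

```text
t 5.58 tcp jig [-39.9 -33.8  34.7] F jig [-1.   0.4  1. ] rot [-0.  0. -0.]
(-29, -33, 36) -> [ 0.0109 -0.0008 -0.0013]
```

In the tool's units: 0.011 m is 0.55, 0.01 m is 0.5.

>>> send_path(moves={"motion":[[0.15, 0, 0, 0, 0, 0], [0.3, 0, 0, 0, 0, 0], [0.4, 0, 0, 0, 0, 0], [0.5, 0, 0, 0, 0, 0], [0.55, 0, 0, 0, 0, 0], [0.55, 0, 0, 0, 0, 0]]}, aperture=0)

```text
time_s: 6.08
ee_pos: [0.5319, 0.0223, 0.0346]
tcp_rot: [0.0, 0.995, 0.096, -0.0]
ft_force: [-0.8, -0.7, 0.9]
grip_width: 0.002
grasp_force: 0.7
```

```bash
python3 -c "
from h import *
import cv2
go((-29,-33,36)); cv2.imwrite('pics/t4.png',cv2.resize(robot.capture('top')[155:303,220:350],None,fx=4,fy=4,interpolation=2))"
```

```text
t 6.08 tcp jig [-29.6 -33.8  34.6] F jig [-0.9 -0.6  0.9] rot [-0.     0.001 -0.   ]
(-29, -33, 36) -> [ 0.0006 -0.0008 -0.0014]
```

Not on the stop yet, so I'll creep on while watching the force.

In the tool's units: 0.002 m is 0.1, 0.001 m is 0.05.

>>> send_path(moves={"motion":[[0.05, 0, 0, 0, 0, 0], [0.1, 0, 0, 0, 0, 0], [0.1, 0, 0, 0, 0, 0]]}, aperture=0, only="force")

```text
ft_force: [-6.5, -1.9, 4.4]
grasp_force: 3.6
```

```bash
python3 -c "
from h import *
go()"
```

```text
t 6.38 tcp jig [-29.5 -33.7  34.4] F jig [-6.8 -0.6  4.4] rot [-0.     0.005  0.   ]
```

>>> send_path(moves={"motion":[[0.05, 0, 0, 0, 0, 0], [0.1, 0, 0, 0, 0, 0], [0.1, 0, 0, 0, 0, 0]]}, aperture=0, only="force")

```text
ft_force: [-10.9, -3.9, 8.5]
grasp_force: 6.1
```

```bash
python3 -c "
from h import *
go()"
```

```text
t 6.63 tcp jig [-29.5 -33.7  34.1] F jig [-11.4  -1.8   8.5] rot [-0.001  0.009  0.   ]
```

The block is against the stop: 11 N with no more travel. I'll back off and go over to the lever.

>>> send_path(moves={"motion":[[-0.5, 0, 0, 0, 0, 0], [-1.5, 0, 0, 0, 0, 0], [-1.5, 0, -2, 0, 0, 0], [-1.5, 0, -4, 0, 0, 0], [-1.5, 0, -5, 0, 0, 0], [-1.5, 1, -5, 0, 0, 0], [-1.5, 2.5, -5, 0, 0, 0], [-1.5, 2.5, -5, 0, 0, 0]]}, aperture=0, only="ft_f")

```text
ft_force: [0.2, 0.6, -0.5]
```

```bash
python3 -c "
from h import *
go((103,-154,134))"
```

```text
t 7.3 tcp jig [-53.8 -87.2 136.4] F jig [ 0.3  0.6 -0.5] rot [ 0.003 -0.005 -0.002]
(103, -154, 134) -> [0.1569 0.0665 0.0034]
```

In the tool's units: 0.157 m is 7.85, 0.14 m is 7.

>>> send_path(moves={"motion":[[1.75, 0.75, 0, 0, 0, 0], [3.5, 1.5, 0, 0, 0, 0], [5.5, 2.25, 0, 0, 0, 0], [7, 3, 0, 0, 0, 0], [7.85, 3.35, 0, 0, 0, 0], [7.85, 3.35, 0, 0, 0, 0], [7.85, 3.35, 0, 0, 0, 0], [7.85, 3.35, 0, 0, 0, 0]]}, aperture=0, only="ft_f")

```text
ft_force: [-0.2, 0.6, -0.8]
```

```bash
python3 -c "
from h import *
import cv2
go((103,-154,27)); cv2.imwrite('pics/s5.png',cv2.resize(robot.capture('scene')[150:300,180:380],None,fx=4,fy=4,interpolation=2))"
```

```text
t 7.97 tcp jig [ 100.5 -150.   133.9] F jig [-0.1  0.6 -0.8] rot [-0.001  0.002 -0.   ]
(103, -154, 27) -> [0.0027 0.0041 0.1069]
```

View pics/s5.png

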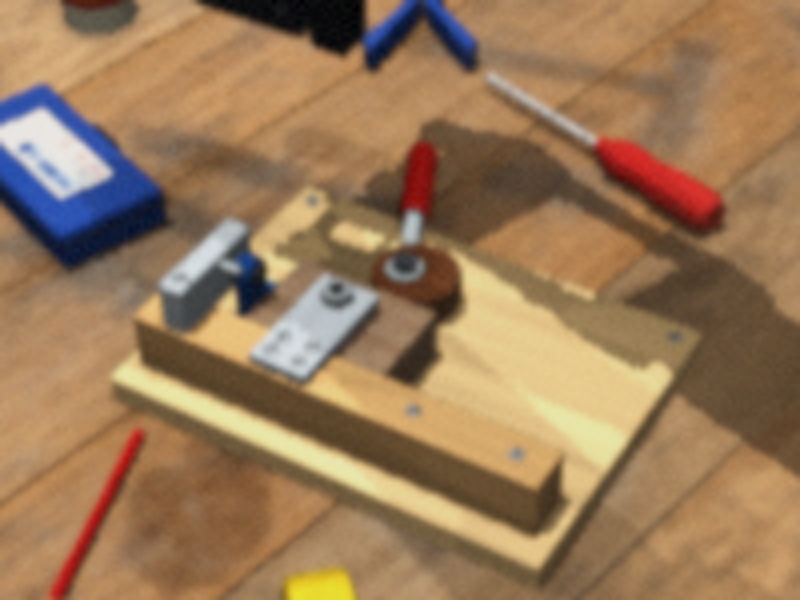

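The block's front end now meets the hanging stop (265,285), and the lever is still open with its grip at (420,175). I'll lower the finger beside the grip and compute the arc.

>>> send_path(moves={"motion":[[0.15, 0.2, 1.5, 0, 0, 0], [0.15, 0.2, 3.5, 0, 0, 0], [0.15, 0.2, 5, 0, 0, 0], [0.15, 0.2, 5.3, 0, 0, 0], [0.15, 0.2, 5.3, 0, 0, 0], [0.15, 0.2, 5.3, 0, 0, 0]]}, aperture=0, only="ft_f")

```text
ft_force: [0.5, 0.6, 0.7]
```

```bash
cat >> h.py <<'E'
def arc(th,r=94):
    a=-np.pi/3-th; u=np.array([np.cos(a),np.sin(a)]); n=np.array([np.sin(a),-np.cos(a)]) # n: clockwise motion
    c=np.array([20,-92])+r*u-n*(9.5+9*abs(n[0])+17.5*abs(n[1])); return (*c.round(1),28)
E
python3 -c "
from h import *
go(*[arc(t) for t in np.arange(0,1.75,.1)])"
```

```text
t 8.52 tcp jig [ 104.6 -154.6   29.8] F jig [0.6 0.5 0.7] rot [ 0. -0. -0.]
(np.float64(89.6), np.float64(-160.4), 28) -> [-0.015   0.0058  0.0018]
(np.float64(81.3), np.float64(-167.5), 28) -> [-0.0233  0.0129  0.0018]
(np.float64(72.3), np.float64(-173.6), 28) -> [-0.0323  0.019   0.0017]
(np.float64(62.4), np.float64(-178.7), 28) -> [-0.0422  0.0241  0.0017]
(np.float64(52.0), np.float64(-182.7), 28) -> [-0.0526  0.0281  0.0017]
(np.float64(41.1), np.float64(-185.5), 28) -> [-0.0635  0.0309  0.0017]
(np.float64(32.6), np.float64(-187.2), 28) -> [-0.072   0.0326  0.0017]
(np.float64(24.6), np.float64(-188.3), 28) -> [-0.08    0.0337  0.0017]
(np.float64(16.4), np.float64(-188.7), 28) -> [-0.0882  0.0341  0.0017]
(np.float64(8.0), np.float64(-188.4), 28) -> [-0.0966  0.0338  0.0017]
(np.float64(-0.4), np.float64(-187.2), 28) -> [-0.105   0.0326  0.0017]
(np.float64(-8.9), np.float64(-185.3), 28) -> [-0.1135  0.0307  0.0017]
(np.float64(-17.4), np.float64(-182.5), 28) -> [-0.122   0.0279  0.0017]
(np.float64(-25.8), np.float64(-178.8), 28) -> [-0.1304  0.0242  0.0017]
(np.float64(-33.9), np.float64(-174.2), 28) -> [-0.1385  0.0196  0.0017]
(np.float64(-41.6), np.float64(-168.7), 28) -> [-0.1462  0.0141  0.0017]
(np.float64(-48.9), np.float64(-162.3), 28) -> [-0.1535  0.0077  0.0017]
(np.float64(-55.6), np.float64(-155.0), 28) -> [-0.1602  0.0004  0.0017]
```

In the tool's units: 0.002 m is 0.1, -0.08 m is -4.

>>> send_path(moves={"motion":[[-0.75, 0.3, 0.1, 0, 0, 0], [-1.15, 0.65, 0.1, 0, 0, 0], [-1.6, 0.95, 0.1, 0, 0, 0], [-2.1, 1.2, 0.1, 0, 0, 0], [-2.65, 1.4, 0.1, 0, 0, 0], [-3.15, 1.55, 0.1, 0, 0, 0], [-3.6, 1.65, 0.1, 0, 0, 0], [-4, 1.7, 0.1, 0, 0, 0]]}, aperture=0, only="ft_f")

```text
ft_force: [0.6, 1.2, 0.2]
```

```bash
python3 -c "
from h import *
go(*[arc(t) for t in np.arange(.8,1.5,.1)])"
```

```text
t 9.18 tcp jig [  23.6 -189.2   26.8] F jig [0.9 1.  0.2] rot [-0.    -0.    -0.001]
(np.float64(16.4), np.float64(-188.7), 28) -> [-0.0072 -0.0005 -0.0012]
(np.float64(8.0), np.float64(-188.4), 28) -> [-0.0156 -0.0008 -0.0012]
(np.float64(-0.4), np.float64(-187.2), 28) -> [-0.024  -0.002  -0.0012]
(np.float64(-8.9), np.float64(-185.3), 28) -> [-0.0325 -0.0039 -0.0012]
(np.float64(-17.4), np.float64(-182.5), 28) -> [-0.041  -0.0066 -0.0012]
(np.float64(-25.8), np.float64(-178.8), 28) -> [-0.0494 -0.0103 -0.0012]
(np.float64(-33.9), np.float64(-174.2), 28) -> [-0.0575 -0.0149 -0.0012]
```

>>> send_path(moves={"motion":[[-0.35, 0, -0.05, 0, 0, 0], [-0.8, -0.05, -0.05, 0, 0, 0], [-1.2, -0.1, -0.05, 0, 0, 0], [-1.6, -0.2, -0.05, 0, 0, 0], [-2.05, -0.35, -0.05, 0, 0, 0], [-2.45, -0.5, -0.05, 0, 0, 0], [-2.85, -0.75, -0.05, 0, 0, 0], [-2.85, -0.75, -0.05, 0, 0, 0]]}, aperture=0, only="ft_f")

```text
ft_force: [-1.1, 0.3, 0.3]
```

```bash
python3 -c "
from h import *
import cv2
go(*[arc(t) for t in np.arange(1.4,1.9,.1)]);cv2.imwrite('pics/s6.png',cv2.resize(robot.capture('scene')[150:300,180:380],None,fx=4,fy=4,interpolation=2))"
```

```text
t 9.85 tcp jig [ -34.6 -172.5   27.3] F jig [-1.1  0.5  0.3] rot [-0.001  0.002  0.   ]
(np.float64(-33.9), np.float64(-174.2), 28) -> [ 0.0007  0.0017 -0.0007]
(np.float64(-41.6), np.float64(-168.7), 28) -> [-0.007  -0.0038 -0.0007]
(np.float64(-48.9), np.float64(-162.3), 28) -> [-0.0143 -0.0102 -0.0007]
(np.float64(-55.6), np.float64(-155.0), 28) -> [-0.021  -0.0175 -0.0007]
(np.float64(-61.6), np.float64(-146.9), 28) -> [-0.027  -0.0256 -0.0006]
```

View pics/s6.png

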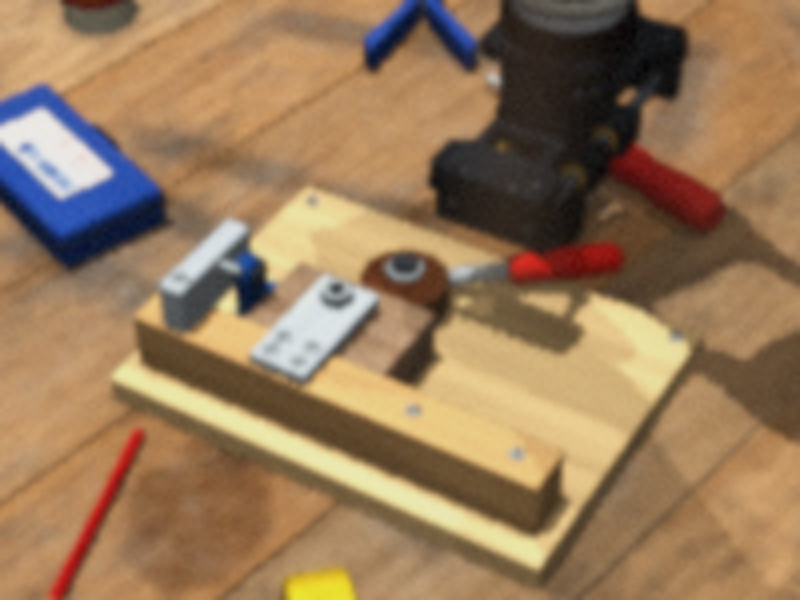

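The lever has swung with the finger to about 1.4 rad (grip at (565,262)), with the block still on the stop. I'll continue into the clamping range.

>>> send_path(moves={"motion":[[-0.15, -0.05, 0, 0, 0, 0], [-0.35, -0.2, 0, 0, 0, 0], [-0.55, -0.35, 0, 0, 0, 0], [-0.7, -0.5, 0, 0, 0, 0], [-0.9, -0.7, 0, 0, 0, 0], [-0.9, -0.7, 0, 0, 0, 0]]}, aperture=0, only="ft_f")

```text
ft_force: [3.3, -0.5, -0.0]
```

```bash
python3 -c "
from h import *
go(*[arc(t) for t in np.arange(1.5,1.9,.05)])"
```

```text
t 10.4 tcp jig [ -49.8 -159.7   28.2] F jig [ 3.2 -1.1 -0. ] rot [ 0.001 -0.002  0.   ]
(np.float64(-41.6), np.float64(-168.7), 28) -> [0.0082 0.009  0.0002]
(np.float64(-45.3), np.float64(-165.6), 28) -> [0.0045 0.0059 0.0002]
(np.float64(-48.9), np.float64(-162.3), 28) -> [0.0009 0.0026 0.0002]
(np.float64(-52.3), np.float64(-158.7), 28) -> [-0.0025 -0.001   0.0002]
(np.float64(-55.6), np.float64(-155.0), 28) -> [-0.0058 -0.0047  0.0002]
(np.float64(-58.7), np.float64(-151.0), 28) -> [-0.0089 -0.0087  0.0002]
(np.float64(-61.6), np.float64(-146.9), 28) -> [-0.0118 -0.0128  0.0002]
(np.float64(-64.3), np.float64(-142.6), 28) -> [-0.0145 -0.0171  0.0002]
```

In the tool's units: -0.007 m is -0.35, -0.006 m is -0.3.

>>> send_path(moves={"motion":[[-0.15, -0.1, 0, 0, 0, 0], [-0.3, -0.25, 0, 0, 0, 0], [-0.35, -0.35, 0, 0, 0, 0], [-0.35, -0.35, 0, 0, 0, 0]]}, aperture=0, only="ft_f")

```text
ft_force: [4.8, -4.2, 0.4]
```

```bash
python3 -c "
from h import *
go(*[arc(t) for t in np.arange(1.6,1.9,.05)])"
```

```text
t 10.73 tcp jig [ -55.3 -154.1   29. ] F jig [ 3.9 -5.   0.4] rot [ 0.003 -0.004  0.   ]
(np.float64(-48.9), np.float64(-162.3), 28) -> [0.0064 0.0082 0.001 ]
(np.float64(-52.3), np.float64(-158.7), 28) -> [0.003  0.0046 0.001 ]
(np.float64(-55.6), np.float64(-155.0), 28) -> [-0.0003  0.0009  0.001 ]
(np.float64(-58.7), np.float64(-151.0), 28) -> [-0.0034 -0.0031  0.0009]
(np.float64(-61.6), np.float64(-146.9), 28) -> [-0.0063 -0.0072  0.0009]
(np.float64(-64.3), np.float64(-142.6), 28) -> [-0.009  -0.0115  0.0009]
```

In the tool's units: -0.006 m is -0.3, -0.004 m is -0.2.

>>> send_path(moves={"motion":[[-0.05, -0.1, 0, 0, 0, 0], [-0.1, -0.2, 0, 0, 0, 0], [-0.15, -0.3, 0, 0, 0, 0], [-0.15, -0.3, 0, 0, 0, 0]]}, aperture=0, only="ft_f")

```text
ft_force: [5.9, -6.1, -0.6]
```

```bash
python3 -c "
from h import *
go(arc(1.75))"
```

```text
t 11.07 tcp jig [ -57.9 -149.1   29.1] F jig [ 4.6 -7.1 -0.6] rot [ 0.005 -0.005  0.001]
(np.float64(-58.7), np.float64(-151.0), 28) -> [-0.0008  0.0019  0.0011]
```

Pushing takes 8.5 N at about 1.76 rad, so the block is clamped. I'll back away, lift and check.

In the tool's units: -0.14 m is -7, 0.12 m is 6.

>>> send_path(moves={"motion":[[0.25, 0.5, 0, 0, 0, 0], [0.5, 1.25, 0, 0, 0, 0], [0.5, 1.25, -1.5, 0, 0, 0], [0.5, 1.25, -3.5, 0, 0, 0], [0.5, 2, -5.5, 0, 0, 0], [-1, 4, -7, 0, 0, 0], [-2.5, 6, -7, 0, 0, 0], [-2.5, 6, -7, 0, 0, 0]]}, aperture=0, only="ft_f")

```text
ft_force: [-0.1, -1.3, -0.5]
```

```bash
python3 -c "
from h import *
import cv2
go()
a=cv2.resize(robot.capture('top')[155:303,220:350],None,fx=3,fy=3,interpolation=2);b=cv2.resize(robot.capture('scene')[180:310,200:335],None,fx=3,fy=3,interpolation=2)
c=np.zeros((444,795,3),np.uint8);c[:,:390]=a;c[:390,390:]=b;cv2.imwrite('pics/f.png',c)"
```

```text
t 11.73 tcp jig [-111.3 -270.1  170.2] F jig [-0.4 -1.3 -0.5] rot [ 0.003 -0.001 -0.   ]
```

View pics/f.png

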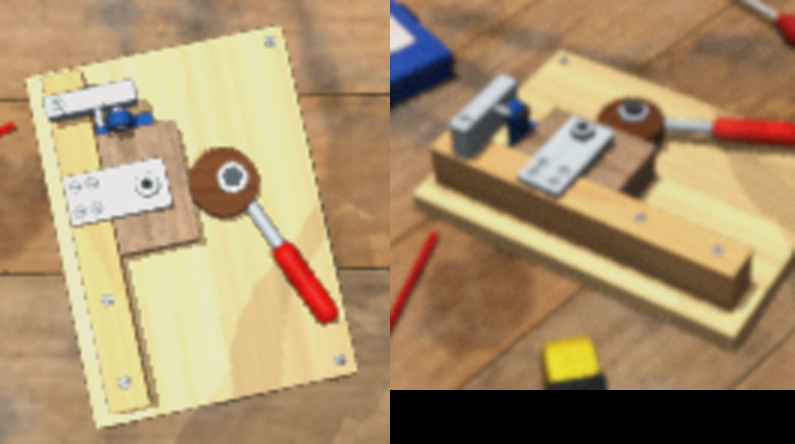

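```bash
python3 -c "
from h import *
def at(uv,z): return jig(np.r_[least_squares(lambda p:proj('top',[*p,z])[0]-uv,[.5,0]).x,z])
for n,P,z in [('grip0',T([[402,167],[485,103]]),.032),('grip1',np.array([[282,252],[328,318]])/3+[220,155],.032),('blkback',np.array([[122,256],[202,239]])/3+[220,155],.052),('pivot',np.array([[232,177]])/3+[220,155],.048)]:
    q=[at(p,z) for p in P]; print(n,q, np.degrees(np.arctan2(*(q[-1]-q[0])[1::-1])))
    if 'grip' in n: print([np.degrees(np.arctan2(*(p-[20,-92,32])[1::-1])) for p in q])
"
```

```text
grip0 [array([  48.3, -149.8,   32. ]), array([  74.2, -203.4,   32. ])] -64.20975060003448
[np.float64(-63.91273438039231), np.float64(-64.05545647075596)]
grip1 [array([ -41.3, -115.3,   32. ]), array([ -95.9, -138.1,   32. ])] -157.3354425653039
[np.float64(-159.18830870111492), np.float64(-158.30947992911297)]
blkback [array([-20.9,   0.5,  52. ]), array([-20.8, -58.9,  52. ])] -89.90354254985797
pivot [array([ 19.4, -90. ,  48. ])] 0.0
```

The final view shows the block flush on the fence (back edge at jig x about -21, y from 0 to -59), with its end at the hanging stop. The lever is at about 1.7 rad and the tape and pencil look undisturbed. I'm handing in.

```bash
python3 -c "
from plant import robot
print(robot.close_job())"
```

```text
the job is handed in; nothing more can be done
None
```

The job is handed in, with no verdict shown: the stop is flipped down, the block is up against it and the fence, and the cam lever is at about 1.7 rad, where it took about 8.5 N to push; I never touched the tape measure, pencil or screwdriver.

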